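# Pin the knife chest shut

### The arm

A 6-joint arm with a two-finger parallel gripper is mounted at the origin on the work surface. World frame = base frame: x ahead of the robot, y to its left, z up, the work surface at z = 0. Lengths are in mm, angles in rad, forces in N, time in s.
With the tool pointing down it reaches from about 300 to 775 mm from the base axis. Payload 14.6 kg.
Tool frame: the origin (TCP) lies between the finger pads; the fingertips stand 25 mm ahead of it and the grasp point (between the pads) lies 6 mm ahead of it; z points along the fingers, y is the line along which they close (so a half turn about z gives the same grasp; the last joint's range is limited). The gripper opens to 94 mm and grips with 3 to 60 N. Pads are 16 mm wide; open, the fingers measure 119 mm over their backs; the gripper's body (75 mm by 177 mm) begins 78 mm behind the grasp point.
Start: joints at [1.164, 0.3, 1.521, -0, 1.321, -0.067], TCP at [183.311, 518.543, 230.446] pointing down, gripper open.
Joint ranges: [-3.03, 3.03], [-0.79, 2.21], [0.23, 2.52], [-1.04, 4.18], [0, 3.07], [-2.55, 2.55]. Speed limits (rad/s): [2.22, 2.22, 2.57, 3.14, 3.14, 3.14].

### API

Orientations are given as [roll, pitch, yaw] about the fixed x, y, z axes, in that order (R = Rz(yaw) Ry(pitch) Rx(roll)).
In Python, from cell import manip gives the robot as it stands. The module is installed in compiled form; this text tells all that it offers.
- The arm moves only by the tool step_arm, never from a script. Its argument "series" is one flat list of numbers, 5 for each row, row after row: the shift along the world's x, y, z in mm, then the turn about the world's z in rad, then the closure, from 0 (fully open) to 1 (shut). In form: [dx, dy, dz, spin, jaw, dx, dy, dz, spin, jaw, ...]. A call has 1 to 20 rows; each row shifts and turns the commanded pose from where the row before left it; what a row does not reach is not made up. A row lasts 1/8 s, in which the tool goes at most 62.5 mm and 10.7 degrees, less where a joint would pass 70% of its speed; a pose out of reach is approached as far as the arm can. A call is refused whole if a number of a shift passes 62.5 or a number of a turn 0.188, either way. A call with a gripper value outside its range is refused whole. The fingers move at their own pace and stop on an object; "squeeze" is the grip in N (left out, the last holds). Time passes only in rows, so rows that do not move let the fingers close. It gives the time, the measured TCP pose, the force, the opening and the grip force at its end, in the units of the state.
- manip.read_state(): the state, without advancing time (a new reading comes with each control period).
- manip.camera(name): name is "side" or "top"; returns (picture, depth): 420x560x3 uint8, blue, green, red; 420x560 float32, mm along the optical axis (not along the pixel's ray), 0 where there is no reading.
- manip.camera_info(name): a dict with "fovy" (degrees; the focal length in pixels is half the picture's height over the tangent of half this angle, whatever the lens; pixels are square), "cx", "cy" (the principal point, pixels), "eye" and "orientation" of the camera in the world. Camera axes: x right, y down, z forward; pixel columns grow to the right and rows downward; lengths in mm; the calibration is good to about 2 mm. A picture is of the moment at which its call begins. camera_info takes no time and is no camera call.
- manip.sign_off(): hands the job in; it is judged then, once.
The state is a dict: "clock": time; "joints": joint angles; "qd": joint speeds; "effort": joint torques, N m; "eef_pos": TCP position; "eef_rot": TCP orientation; "wrist_force": force on the tool from outside, world axes, zero at the start; "moment": the same for the moment, N m; "finger_gap": finger opening in mm; "finger_force": force on a finger pad.
Only numpy, scipy, OpenCV 4.12 (cv2) and the standard library are available. Lean on these libraries where they do the work, as an engineer would, in place of code of your own. Each camera call takes 0.05 s, during which the arm holds its last target. There are 200 camera calls.

### The job

Lock the red wooden knife chest: swing the steel hasp on its front right down over the staple, then take the steel locking pin with the flat collar out of the wooden tool block and push it down through the staple's loop, in front of the hasp, until its collar sits on the loop. Let go and leave the pin standing there.

Things in the scene. Friction and masses are not known exactly. Their poses are not given: they have to be found in the camera images.
- hasp (a joint): Hasp angle, rad: 0 = hanging flat on the chest's front, staple through its slot; 1.57 = sticking straight out; more = leaning up; stop 2.7. Stiff hinge (0.08 N m): it stays where left and never falls by itself. Push its outer face round and at last against the chest, e.g. 35 mm from the hinge, which is above the staple.
- hinge (a point): Middle of the hasp's level hinge axis (along y; x points into the chest, z up), 118 mm above the table, 4 mm in front of the chest's front. Hasp: steel plate 4 mm thick, 56 wide, 91 long from here; plain to 48 mm, then a 40 mm wide slot to 79 mm. Red chest with dark lid, fixed, 130 mm high, 280 along the front, 180 deep. The staple point is 28 mm farther out and 51 mm lower.
- staple (a point): Point in the loop of the steel staple that stands out level from the chest's front, level with its top, 67 mm above the table. x points into the chest, y along its front, z up. Opening 22 mm wide (y); in x from the outer bar 14 mm in front (-x) to the shut hasp's face 26 mm behind (+x). Bars 6 mm wide, 8 high. Free below. Seated, the pin's middle is 4 mm below this point.
- pin_mid (a point): Middle of the steel locking pin, z up its axis. Round, 102 mm long, 150 g: handle 20 mm diameter (10 to 51 mm above this point), flat collar 34 mm diameter (4 to 10 mm above), shank 12 mm, last 14 mm tapered. Upright, loose, collar on top of a fixed wooden block 200x56x60 mm: 3 holes 65 mm apart along the pin's y. Other holes: wooden awl; steel punch, mushroom head, no collar.
Mind the look-alikes: they are no part of the job. Leave any blue or purple look-alike of the part that bears pin_mid alone.

How it is judged:
By the outcome, as a careful person would: the job done as asked, in the order asked, and still so for the second after the job is handed in, with the robot touching nothing.
It also fails if it takes over 58 s, if anything falls off the work surface, if the arm or the gripper's body presses on something with over 40 N, if the wrist force passes 120 N, or if a joint passes its speed limit or range.

## Working session

There is one attempt and no reset: what is moved stays moved. The work goes in short steps, Python scripts to look and compute and a tool call to move; the robot and the scene stay as the last step left them, time stands still between calls to the robot, and variables do not carry over. Pictures are saved under pics/ and viewed, at most 12 in all, crops included, and the job is handed in when it is done.

Besides the shell and the picture viewer there is one more tool, called after ">>>" by a JSON object that holds its "fn" and its "kwargs", one argument or row to a line. step_arm: Moves the arm, as the interface text tells. Its arguments: {"type":"object","properties":{"series":{"type":"array"},"squeeze":{"type":"number"}},"required":["series"]}

```bash
mkdir -p pics
cat > h.py <<'E'
import numpy as np, cv2
from cell import manip
from scipy.spatial.transform import Rotation as R
def cam(n):
    p,d=manip.camera(n); i=manip.camera_info(n)
    return p,d,i
def rot(i):
    o=np.array(i["orientation"],float)
    return o if o.shape==(3,3) else R.from_euler('xyz',o).as_matrix()
def cloud(d,i):
    f=d.shape[0]/2/np.tan(np.radians(i["fovy"])/2)
    v,u=np.mgrid[:d.shape[0],:d.shape[1]]
    c=np.stack([(u-i["cx"])/f*d,(v-i["cy"])/f*d,d],-1)
    return c@rot(i).T+np.array(i["eye"])
E
python3 - <<'E'
from h import *
for n in("top","side"):
    p,d,i=cam(n);print(n,i);cv2.imwrite(f"pics/{n}0.png",p);np.savez(f"{n}0.npz",p=p,d=d,P=cloud(d,i))
print(manip.read_state())
E
```

```text
top {'fovy': 55.17834076051888, 'cx': 277.63754679802304, 'cy': 206.60902256741616, 'eye': array([441.64030969, -59.67990961, 819.77834921]), 'orientation': array([-2.98408074,  0.00546726, -1.57360477])}
side {'fovy': 51.32022496908989, 'cx': 281.66049765781884, 'cy': 211.48348949888918, 'eye': array([ 101.70082363, -566.36925562,  681.4777887 ]), 'orientation': array([-2.2705519 , -0.01430044, -0.68381014])}
{'clock': 0.1, 'joints': array([ 1.16438581e+00,  3.00431021e-01,  1.52152413e+00, -3.40642851e-05,
        1.32069965e+00, -6.65782422e-02]), 'qd': array([ 0.0005867 , -0.00059232, -0.0004957 , -0.0003026 , -0.00124229,
       -0.00046898]), 'effort': array([ 2.34661071e-03, -5.32648587e+01, -3.53280401e+01,  7.09605287e-02,
        2.34717719e-02, -1.12804632e-04]), 'eef_pos': array([183.2458753 , 518.35048375, 229.93239279]), 'eef_rot': array([-3.14053067e+00, -3.77408798e-05,  2.80176881e+00]), 'wrist_force': array([ 0.30980924, -0.64189116,  0.52549916]), 'moment': array([-0.00279472, -0.03022322,  0.00140061]), 'finger_force': 0.0, 'finger_gap': 93.79882440256723}
```

View pics/top0.png

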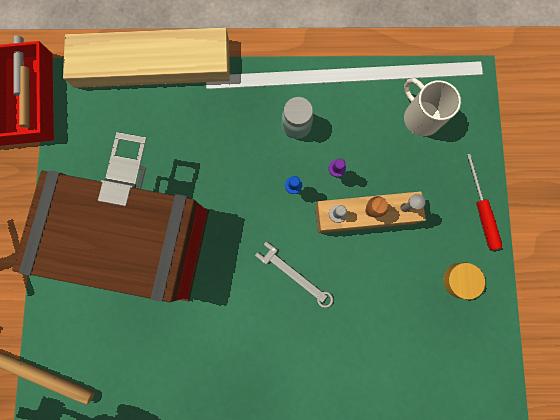

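View pics/side0.png

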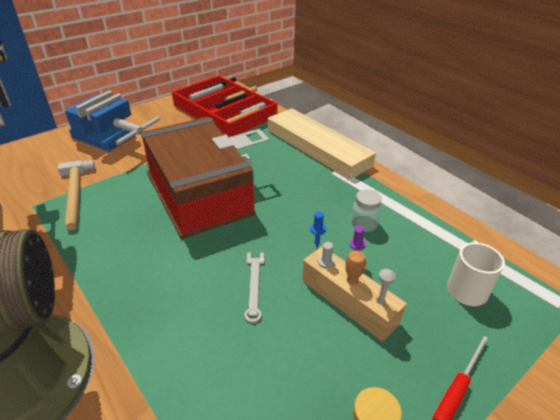

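The top view shows the chest at left, with its front facing up in the image (+x) and the hasp plate sticking out around (125,160). The block is at (370,213). The pin is the left one at (338,213), with its collar visible in the side view at (327,258). The awl is in the middle and the mushroom-head punch at (415,203).

Run:
```python
from h import *
T=np.load("top0.npz");S=np.load("side0.npz")
def pr(D,l):
    for u,v in l: print((u,v),D['P'][v,u].round(0),D['p'][v,u])
print("hasp");pr(T,[(118,137),(142,140),(115,150),(140,153),(108,175),(134,180),(103,195),(125,200),(112,190),(120,175)])
print("lid");pr(T,[(60,180),(170,198),(50,260),(150,285),(110,240),(205,215)])
print("pin");pr(T,[(338,211),(341,212),(335,216),(344,219),(376,205),(416,201),(325,225),(420,215)])
print("beam");pr(T,[(70,60),(225,50),(70,40),(220,35)])
print("side");pr(S,[(327,247),(327,251),(325,262),(245,157),(262,178),(275,192),(260,138),(225,142)])
for n,D,b in(("top",T,(310,185,430,240)),):
    c=D['p'][b[1]:b[3],b[0]:b[2]]
    a=cv2.resize(c,None,fx=5,fy=5)
c=S['p'][120:210,200:300];e=cv2.resize(c,None,fx=4,fy=4,interpolation=cv2.INTER_CUBIC)
c2=T['p'][120:215,90:215];e2=cv2.resize(c2,(0,0),fx=3,fy=3,interpolation=cv2.INTER_CUBIC)
W=np.zeros((275+360,800,3),np.uint8);W[:275,:600]=a;W[275:635,:400]=e;W[275:275+285,400:775]=e2
cv2.imwrite("pics/crop1.png",W[:600])
```

```text
hasp
(118, 137) [680. 231. 125.] [175 190 196]
(142, 140) [675. 188. 125.] [168 182 187]
(115, 150) [657. 237. 122.] [182 194 202]
(140, 153) [651. 191. 123.] [174 188 194]
(108, 175) [611. 246. 122.] [176 189 194]
(134, 180) [602. 200. 119.] [175 189 194]
(103, 195) [572. 248. 132.] [172 186 191]
(125, 200) [564. 210. 132.] [175 190 195]
(112, 190) [582. 234. 131.] [173 188 192]
(120, 175) [610. 224. 124.] [174 188 193]
lid
(60, 180) [600. 327. 131.] [ 36  62 104]
(170, 198) [567. 132. 130.] [ 36  59 102]
(50, 260) [460. 332. 132.] [ 38  63 106]
(150, 285) [418. 160. 129.] [34 57 95]
(110, 240) [494. 232. 131.] [ 37  62 103]
(205, 215) [553.  92.  13.] [17 26 61]
pin
(338, 211) [ 547. -164.  107.] [159 171 175]
(341, 212) [ 545. -169.  107.] [161 173 177]
(335, 216) [ 541. -163.   78.] [63 67 67]
(344, 219) [ 537. -181.   65.] [68 80 90]
(376, 205) [ 554. -227.  128.] [ 65 126 205]
(416, 201) [ 559. -295.  135.] [160 173 178]
(325, 225) [ 527. -146.   61.] [ 99 162 218]
(420, 215) [ 545. -327.   60.] [44 71 94]
beam
(70, 60) [875. 375.  45.] [136 211 240]
(225, 50) [896.  53.  44.] [150 232 254]
(70, 40) [919. 378.  47.] [123 189 225]
(220, 35) [928.  64.  47.] [120 188 223]
side
(327, 247) [ 541. -175.  107.] [177 186 191]
(327, 251) [ 539. -177.   99.] [108 115 118]
(325, 262) [ 539. -175.   68.] [107 116 118]
(245, 157) [639. 230.  59.] [107 116 114]
(262, 178) [669. 198.  -3.] [114 152  88]
(275, 192) [657. 127.  -1.] [ 87 116  69]
(260, 138) [791. 368.  -4.] [127 159 110]
(225, 142) [578. 221. 131.] [188 198 203]
```

View pics/crop1.png

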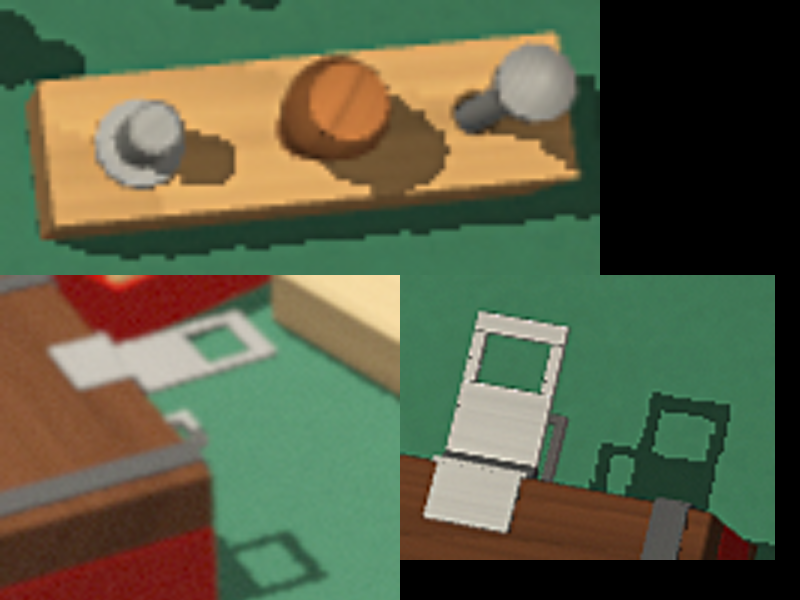

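Run:
```python
from h import *
T=np.load("top0.npz");S=np.load("side0.npz")
P=T['P'];p=T['p'].astype(int)
v,u=np.mgrid[:420,:560]
m=(p.min(2)>120)&(u>90)&(u<150)&(v>125)&(v<215)
h=m&(P[...,2]>105)&(P[...,2]<129)&(v<190)
q=P[h]; r=cv2.minAreaRect(q[:,:2].astype(np.float32));print("hasp",r,cv2.boxPoints(r).round(1))
A=np.c_[q[:,:2],np.ones(len(q))];print("plane",np.linalg.lstsq(A,q[:,2],rcond=None)[0])
l=m&(P[...,2]>=129);r=cv2.minAreaRect(P[l][:,:2].astype(np.float32));print("leaf",r,cv2.boxPoints(r).round(1))
# lid front edge: brown lid, z~130
for D,n in((T,"top"),(S,"side")):
    P=D['P'];p=D['p'].astype(int);Z=P[...,2]
    g=(p.max(2)-p.min(2)<35)
    k=(abs(P[...,0]-543)<35)&(abs(P[...,1]+170)<35)
    a=k&(Z>104)&g; print(n,"pin top",a.sum(),(P[a].min(0)+P[a].max(0))/2,P[a].mean(0))
    a=k&(Z>64)&(Z<73)&g; print("collar",a.sum(),(P[a].min(0)+P[a].max(0))/2, np.ptp(P[a],0))
    s=(Z>55)&(Z<72)&(P[...,0]>575)&(P[...,0]<690)&(P[...,1]>150)&(P[...,1]<260)&g
    print("staple",s.sum(),np.c_[u[s],v[s]].min(0) if s.any() else 0); print(P[s].round(0)[::max(1,s.sum()//25)].tolist())
P=T['P'];Z=P[...,2]
l=(abs(Z-130)<4)&(v>165)&(v<310)&(u>15)&(u<205)
r=cv2.minAreaRect(P[l][:,:2].astype(np.float32));print("lid",r,cv2.boxPoints(r).round(1))
b=(abs(Z-60)<3)&(u>305)&(u<435)&(v>180)&(v<245);r=cv2.minAreaRect(P[b][:,:2].astype(np.float32));print("block",r,cv2.boxPoints(r).round(1))
```

```text
hasp ((640.863037109375, 217.64617919921875), (55.99338150024414, 91.40953063964844), 79.15492248535156) [[590.7 198.7]
 [680.5 181.5]
 [691.  236.5]
 [601.2 253.7]]
plane [ 4.52447836e-02 -1.26296157e-02  9.64679610e+01]
leaf ((524.702880859375, 95.06901550292969), (348.55194091796875, 43.565673828125), 68.89949798583984) [[441.6 -59.7]
 [482.3 -75.4]
 [607.8 249.8]
 [567.1 265.5]]
top pin top 93 [ 548.26319145 -169.84715153  108.11856622] [ 548.13428537 -168.70642127  107.05832139]
collar 123 [ 547.84038771 -169.1709763    68.60306376] [32.15878366 32.64623402  8.60816211]
staple 100 [137 166]
[[642.0, 210.0, 67.0], [640.0, 206.0, 66.0], [638.0, 210.0, 66.0], [638.0, 202.0, 66.0], [636.0, 208.0, 67.0], [636.0, 201.0, 64.0], [634.0, 202.0, 67.0], [632.0, 203.0, 67.0], [630.0, 204.0, 65.0], [628.0, 203.0, 67.0], [626.0, 205.0, 67.0], [624.0, 207.0, 66.0], [622.0, 207.0, 67.0], [619.0, 205.0, 71.0], [618.0, 208.0, 67.0], [616.0, 211.0, 66.0], [614.0, 210.0, 68.0], [612.0, 210.0, 68.0], [610.0, 212.0, 68.0], [611.0, 206.0, 63.0], [608.0, 207.0, 65.0], [607.0, 207.0, 64.0], [605.0, 207.
[... 858 characters left out ...]
66.0], [636.0, 207.0, 66.0], [638.0, 205.0, 67.0], [630.0, 207.0, 66.0], [632.0, 206.0, 65.0], [635.0, 205.0, 65.0], [637.0, 203.0, 65.0], [638.0, 201.0, 65.0], [626.0, 206.0, 65.0], [630.0, 203.0, 64.0], [633.0, 203.0, 63.0], [634.0, 200.0, 64.0], [637.0, 200.0, 63.0], [631.0, 201.0, 62.0], [634.0, 201.0, 61.0], [637.0, 200.0, 61.0], [631.0, 200.0, 60.0]]
lid ((505.1902770996094, 243.6597137451172), (280.8175964355469, 183.8478546142578), 78.99022674560547) [[388.1 123.4]
 [568.6  88.3]
 [622.2 363.9]
 [441.8 399. ]]
block ((554.6576538085938, -233.66038513183594), (56.54391098022461, 200.2101287841797), 5.304279327392578) [[ 517.3 -136.6]
 [ 535.8 -336. ]
 [ 592.1 -330.7]
 [ 573.6 -131.4]]
```

>>> {"fn": "step_arm", "kwargs": {
  "series": [38.5,-25,-3,0.0125,1,38.5,-25,-3,0.0125,1,38.5,-25,-3,0.0125,1,38.5,-25,-3,0.0125,1,38.5,-25,-3,0.0125,1,38.5,-25,-3,0.0125,1,38.5,-25,-3,0.0125,1,38.5,-25,-3,0.0125,1,38.5,-25,-3,0.0125,1,38.5,-25,-3,0.0125,1,38.5,-25,-3,0.0125,1,38.5,-25,-3,0.0125,1,0,0,0,0,1,0,0,0,0,1],
  "squeeze": 20
}}

```text
clock: 1.85
eef_pos: [644.8, 218.8, 194.0]
eef_rot: [-3.141, -0.001, 2.952]
wrist_force: [0.2, -0.1, -0.6]
finger_gap: 0.4
finger_force: 0.0
```

Run:
```python
from h import *
p,d,i=cam("top");q,e,j=cam("side")
W=np.vstack([cv2.resize(p[100:260,60:260],None,fx=1.8,fy=1.8),cv2.resize(q[60:220,150:350],None,fx=1.8,fy=1.8)])
cv2.imwrite("pics/a.png",W); P=cloud(d,i)
s=manip.read_state();print(s["clock"],s["eef_pos"],s["eef_rot"],s["joints"],s["finger_gap"])
```

```text
1.95 [644.62090994 219.39455273 194.6247468 ] [ 3.14149169e+00 -7.22834154e-05  2.95278252e+00] [ 2.74229211e-01  6.25264673e-01  1.13601065e+00  1.24875490e-04
  1.38033691e+00 -1.10778062e+00] 0.2126920631209091
```

View pics/a.png

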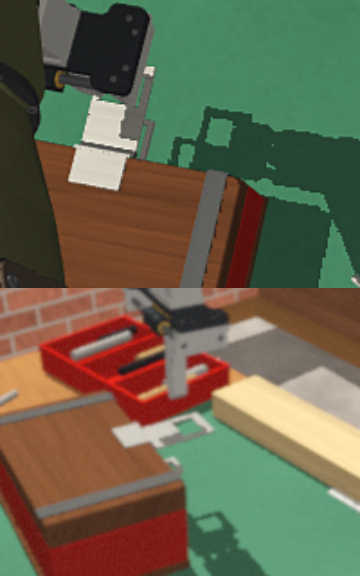

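The arm is now above the extended hasp, with the closed fingers over its plain part. Next I push it round.

>>> {"fn": "step_arm", "kwargs": {
  "series": [-1,0.2,-22,0,1,-1,0.2,-22,0,1,-1,0.2,-12,0,1,-1,0.2,-7,0,1,-2.5,0.5,-5,0,1,-3,0.6,-6,0,1,-4.9,0.9,-4.5,0,1,-4.7,0.9,-4.5,0,1,-4.6,0.9,-2,0,1,-4,0.8,-2,0,1,-4.9,0.9,-1,0,1,-3,0.6,-1,0,1,0,0,0,0,1]
}}

```text
clock: 3.58
eef_pos: [609.4, 225.5, 105.5]
eef_rot: [-3.141, -0.0, 2.952]
wrist_force: [0.8, -0.5, -0.6]
finger_gap: 0.6
finger_force: 0.0
```

Run:
```python
from h import *
q,e,j=cam("side");p,d,i=cam("top")
W=np.vstack([cv2.resize(p[100:260,60:260],None,fx=1.8,fy=1.8),cv2.resize(q[60:220,150:350],None,fx=1.8,fy=1.8)])
cv2.imwrite("pics/b.png",W)
s=manip.read_state();print(s["clock"],s["eef_pos"],s["wrist_force"])
```

```text
3.675 [609.56167341 225.50780766 105.44053984] [-0.54884459 -0.56602746  0.10535388]
```

View pics/b.png

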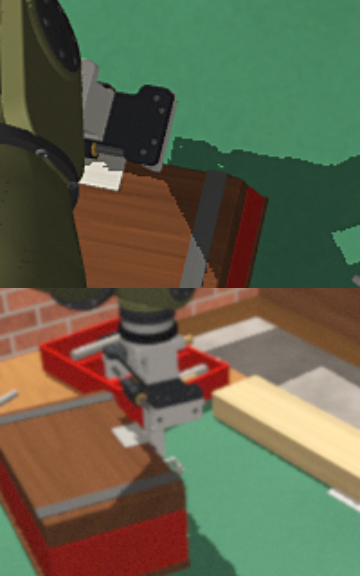

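The hasp is down behind the fingers and there is no contact force yet. I press it against the chest in small steps.

>>> {"fn": "step_arm", "kwargs": {
  "series": [-1,0.2,0,0,1,-1,0.2,0,0,1,-1,0.2,0,0,1,0,0,0,0,1]
}}

```text
clock: 4.18
eef_pos: [608.4, 225.7, 105.6]
eef_rot: [3.14, 0.004, 2.951]
wrist_force: [16.7, -0.4, -7.8]
finger_gap: 0.1
finger_force: 8.0
```

>>> {"fn": "step_arm", "kwargs": {
  "series": [-1,0.2,0,0,1,0,0,0,0,1,6,-1.2,0,0,1,15,-3,10,0,1,0,0,50,0,1,0,0,60,0,1,0,0,30,0,0.6,0,-45,0,0,0.6,0,-45,0,0,0.6,0,-45,0,0,0.6,0,-45,0,0,0.6]
}}

```text
clock: 5.55
eef_pos: [626.4, 40.7, 255.5]
eef_rot: [3.142, -0.001, 2.952]
wrist_force: [0.4, 0.3, -0.9]
finger_gap: 37.5
finger_force: 0.0
```

Run:
```python
from h import *
q,e,j=cam("side");p,d,i=cam("top")
W=np.vstack([cv2.resize(p[110:230,70:210],None,fx=2.5,fy=2.5,interpolation=2),cv2.resize(q[120:220,190:330],None,fx=2.5,fy=2.5,interpolation=2)])
cv2.imwrite("pics/c.png",W)
np.savez("c.npz",p=p,P=cloud(d,i),q=q,Q=cloud(e,j))
for n,p,P in(("top",p,cloud(d,i)),("side",q,cloud(e,j))):
    p=p.astype(int);g=(p.max(2)-p.min(2)<35)&(p.max(2)>45);Z=P[...,2]
    s=g&(Z>56)&(Z<72)&(P[...,0]>575)&(P[...,0]<690)&(P[...,1]>150)&(P[...,1]<260)
    a=P[s][:,:2]-[598,226]; o=a@[.982,-.19];t=a@[.19,.982]
    print(n,s.sum(),"o pct",np.percentile(o,[1,5,50,95,99]).round(1),"t",np.percentile(t,[1,5,25,50,75,95,99]).round(1))
    B=s.copy();B[s]=o>40; print("outer bar t",np.percentile(t[o>40],[2,98]),"o",np.percentile(o[o>38],[2,98]),P[s][:,2].max())
    for z in range(20,120,8):
        k=(p.min(2)>70)&g&(abs(Z-z)<4)&(P[...,0]>570)&(P[...,0]<620)&(P[...,1]>185)&(P[...,1]<265)
        b=P[k][:,:2]-[598,226]
        if k.any(): print(z,k.sum(),np.median(b@[.982,-.19]).round(1))
s=manip.read_state();print(s["clock"],s["eef_pos"],s["wrist_force"])
```

```text
Traceback (most recent call last):
IndexError: index -1 is out of bounds for axis 0 with size 0
```

View pics/c.png

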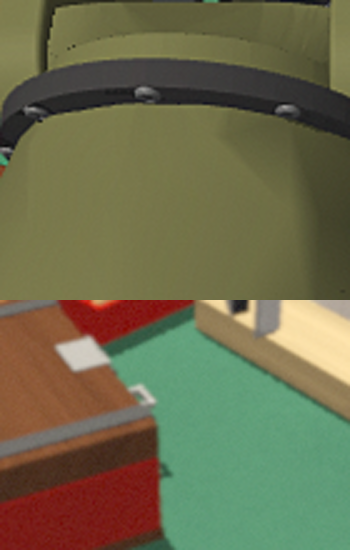

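The side view shows the hasp flat down, out of sight behind the chest edge, with the staple loop standing free around (145,395). The top view is blocked by the arm. I move above the pin and look again.

>>> {"fn": "step_arm", "kwargs": {
  "series": [-13,-35,-8,0,0.5,-13,-35,-8,0,0.5,-13,-35,-8,0,0.5,-13,-35,-8,0,0.5,-13,-35,-8,0,0.5,-13,-35,-8,0,0.5,0,0,0,0,0.5,0,0,0,0,0.5]
}}

```text
clock: 6.65
eef_pos: [549.1, -167.1, 207.7]
eef_rot: [3.141, 0.0, 2.952]
wrist_force: [-0.1, 0.3, 0.4]
finger_gap: 46.9
finger_force: 0.0
```

```bash
cat > m.py <<'E'
from h import *
q,e,j=cam("side");p,d,i=cam("top")
cv2.imwrite("pics/d.png",np.hstack([cv2.resize(p[110:230,70:230],None,fx=2.5,fy=2.5,interpolation=2),cv2.resize(q[110:230,190:350],None,fx=2.5,fy=2.5,interpolation=2)]))
np.savez("c.npz",p=p,P=cloud(d,i),q=q,Q=cloud(e,j))
for n,p,P in(("top",p,cloud(d,i)),("side",q,cloud(e,j))):
    p=p.astype(int);g=(p.max(2)-p.min(2)<35)&(p.max(2)>45);Z=P[...,2]
    s=g&(Z>56)&(Z<72)&(P[...,0]>575)&(P[...,0]<690)&(P[...,1]>150)&(P[...,1]<260)
    a=P[s][:,:2]-[598,226]; o=a@[.982,-.19];t=a@[.19,.982]
    if s.sum()<10: print(n,s.sum());continue
    print(n,s.sum(),"o pct",np.percentile(o,[1,5,50,95,99]).round(1),"t",np.percentile(t,[1,5,25,50,75,95,99]).round(1))
    k=o>38
    if k.any(): print("outer bar t",np.percentile(t[k],[2,98]),"o",np.percentile(o[k],[2,98]),P[s][:,2].max())
    for z in range(20,120,8):
        k=(p.min(2)>50)&g&(abs(Z-z)<4)&(P[...,0]>570)&(P[...,0]<620)&(P[...,1]>185)&(P[...,1]<265)
        b=P[k][:,:2]-[598,226]
        if k.any(): print(z,k.sum(),np.median(b@[.982,-.19]).round(1))
s=manip.read_state();print(s["clock"],s["eef_pos"],s["wrist_force"],s["finger_gap"])
E
python3 m.py
```

```text
top 203 o pct [ 7.3 10.6 31.4 45.4 46.3] t [-17.8 -17.3 -14.7  -2.5  11.4  15.5  16.5]
outer bar t [-17.09188087  15.69656687] o [38.74836165 46.37933369] 70.79518148348586
60 14 16.4
68 49 14.9
76 3 2.6
92 2 0.6
100 4 -0.4
108 3 -0.7
116 9 1.6
side 43 o pct [31.  33.1 40.1 43.7 44.4] t [-18.3 -17.9 -15.5  -1.    9.7  12.9  16. ]
outer bar t [-18.16220394  12.95265689] o [38.23281646 44.23163487] 67.61565685075834
116 2 -0.5
6.75 [ 549.19183023 -166.82320769  207.67188382] [-0.47959682  0.53574904  0.47638754] 47.17715141453651
```

View pics/d.png

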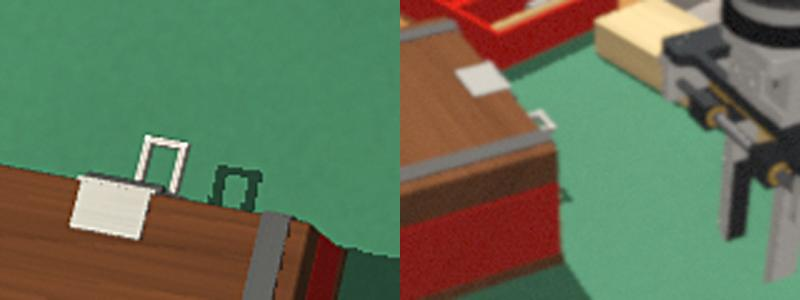

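The hasp hangs flush on the chest: only the staple loop stands out, and only its shadow shows. I descend on the pin and grip it.

>>> {"fn": "step_arm", "kwargs": {
  "series": [-1,-1.7,-35,0,0.5,-1,-1.7,-35,0,0.5,0,0,-30,0,0.5,0,0,-13,0,0.5,0,0,0,0,0.5,0,0,0,0,1,0,0,0,0,1,0,0,0,0,1,0,0,0,0,1],
  "squeeze": 40
}}

```text
clock: 7.88
eef_pos: [547.0, -171.4, 95.1]
eef_rot: [-3.142, 0.001, 2.952]
wrist_force: [-1.5, 1.7, 5.6]
finger_gap: 19.3
finger_force: 40.0
```

>>> {"fn": "step_arm", "kwargs": {
  "series": [0,0,10,0,1,0,0,20,0,1,0,0,30,0,1,0,0,30,0,1,0,0,30,0,1,0,0,20,0,1,7.6,35,0,0,1,7.6,40,0,0,1,7.6,40,0,0,1,7.6,40,0,0,1,7.6,40,0,0,1,7.6,40,0,0,1,7.6,40,0,0,1,7.6,40,0,0,1,7.6,40,0,0,1,7.6,35,0,0,1,0,0,0,0,1,0,0,0,0,1]
}}

```text
clock: 10.12
eef_pos: [622.6, 218.2, 234.5]
eef_rot: [-3.141, -0.0, 2.952]
wrist_force: [-0.5, -0.6, -2.3]
finger_gap: 18.9
finger_force: 40.0
```

```bash
python3 m.py
python3 - <<'E'
import numpy as np,cv2
D=np.load("c.npz");cv2.imwrite("pics/e.png",np.hstack([cv2.resize(D['p'][60:260,60:260],None,fx=2,fy=2,interpolation=2),cv2.resize(D['q'][50:250,150:350],None,fx=2,fy=2,interpolation=2)]))
E
```

```text
top 204 o pct [ 7.  10.6 31.5 45.5 46.2] t [-17.8 -17.1 -15.   -2.9  11.6  15.6  16.4]
outer bar t [-17.07435619  15.3608274 ] o [38.337913  46.1801191] 70.37678331181019
60 11 15.7
68 53 15.2
76 1 1.7
84 2 1.9
92 1 0.4
100 3 -0.9
108 4 -0.7
116 7 2.1
side 43 o pct [31.  33.4 39.8 44.6 45.2] t [-18.6 -18.3 -15.    0.6   9.5  14.8  15.5]
outer bar t [-18.50632526  14.41824765] o [38.52684112 45.11124324] 67.02662616287648
116 4 -0.6
10.225 [622.71410218 217.7143913  234.6958274 ] [-0.1731472  -0.86057812 -2.57560644] 19.40439625586648
```

View pics/e.png

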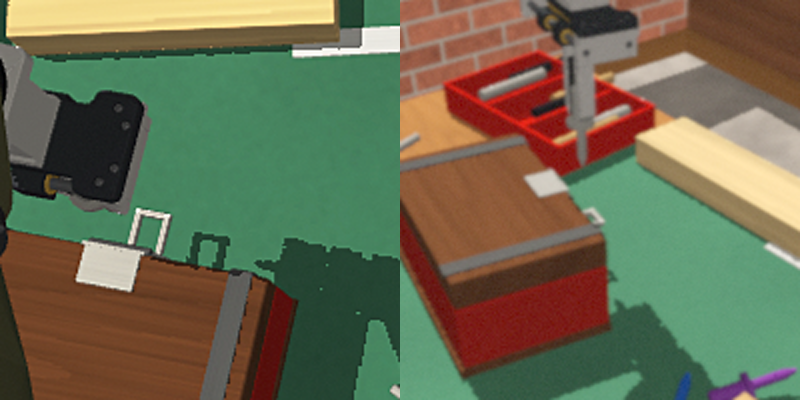

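Run:
```python
import numpy as np,cv2
D=np.load("c.npz");cv2.imwrite("pics/f.png",np.hstack([cv2.resize(D['p'][140:290,230:440],(380,271),interpolation=2),cv2.resize(D['q'][190:370,230:440],(420,360),interpolation=2)[:271]]))
```

```text
(no output)
```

View pics/f.png

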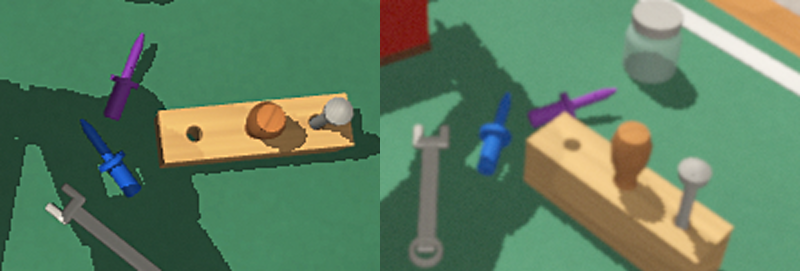

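Run:
```python
from h import *
for f in("top0","side0"):
    D=np.load(f+".npz");h=cv2.cvtColor(D['p'],cv2.COLOR_BGR2HSV);P=D['P']
    for n,a,b in(("blue",108,125),("purple",130,155)):
        v,u=np.mgrid[:420,:560]
        m=(h[...,0]>a)&(h[...,0]<b)&(h[...,1]>150)&(h[...,2]>60)&(u>250)&(v>140)&(v<280)
        q=P[m];print(f,n,m.sum(),q.min(0).round(),q.max(0).round()); print(q[q[:,2]>q[:,2].max()-8].mean(0).round())
        print(np.c_[np.histogram(q[:,2],bins=range(0,120,10))[0]].T)
```

```text
top0 blue 223 [ 588. -101.   -1.] [620. -70. 106.]
[603. -86. 102.]
[[ 0  0  0  0  0 15 96  7  8 11 85]]
top0 purple 223 [ 442. -187.   56.] [653. -60. 820.]
[442. -60. 820.]
[[ 0  0  0  0  0 16 95  9  7 17 78]]
side0 blue 71 [ 589. -104.   18.] [605. -86.  97.]
[593. -95.  94.]
[[ 0  1  5  4  1  9 17 18 12  4  0]]
side0 purple 80 [ 621. -186.   57.] [ 645. -166.  102.]
[ 626. -177.   98.]
[[ 0  0  0  0  0 12 23 20 12 12  1]]
```

The blue and purple look-alikes are lying down now. They stood unsupported on their tips, and the first two images, 0.05 s apart, already show the blue one falling while the robot was far away, so the robot didn't touch it. I continue with the pin and check its tip against the loop.

>>> {"fn": "step_arm", "kwargs": {
  "series": [0.5,2.5,-25,0,1,0,0,-25,0,1,0,0,-18,0,1,0,0,0,0,1,0,0,0,0,1]
}}

```text
clock: 10.85
eef_pos: [623.6, 221.0, 167.6]
eef_rot: [3.141, 0.001, 2.952]
wrist_force: [0.2, 0.4, -1.5]
finger_gap: 19.2
finger_force: 40.0
```

Run:
```python
from h import *
s=manip.read_state();print(s["eef_pos"])
for n in("side","top"):
    p,d,i=cam(n);P=cloud(d,i);pi=p.astype(int);g=(pi.max(2)-pi.min(2)<45)&(pi.max(2)>45)
    a=P[...,:2]-[598,226];o=a@[.982,-.19];t=a@[.19,.982];Z=P[...,2]
    reg=g&(o>5)&(o<60)&(abs(t)<40)
    for z in range(56,130,6):
        k=reg&(abs(Z-z)<3)
        if k.sum()>2: print(n,z,k.sum(),"o",np.percentile(o[k],[3,50,97]).round(1),"t",np.percentile(t[k],[3,50,97]).round(1))
    if n=="side": cv2.imwrite("pics/g.png",cv2.resize(p[70:200,190:330],None,fx=4,fy=4,interpolation=2))
```

```text
[623.64697206 221.03893927 167.64927067]
side 62 24 o [32.7 39.3 44.7] t [-19.   -2.9  11.3]
side 68 18 o [34.9 40.8 44.3] t [-17.4   2.5  12.5]
side 80 5 o [23.4 24.4 26.1] t [-5.2 -2.2 -0.8]
side 86 5 o [21.8 24.5 28.3] t [-7.  -4.5 -1.6]
side 92 10 o [21.4 24.6 28.8] t [-8.4 -5.5 -1.8]
side 98 8 o [20.9 24.2 29.2] t [-7.6 -3.7  1. ]
side 104 9 o [20.6 23.1 29.2] t [-7.7 -4.1 -0.5]
side 110 12 o [20.3 23.6 29.9] t [-9.3 -4.4  0.4]
side 116 10 o [20.7 23.7 29.7] t [-7.6 -4.8  0.1]
side 122 8 o [21.  23.8 30.3] t [-7.3 -4.7 -1.4]
top 62 31 o [ 8.5 22.8 44.7] t [-17.6 -16.2  11.6]
top 68 90 o [ 8.2 21.6 43.9] t [-17.2 -13.3  15.6]
```

View pics/g.png

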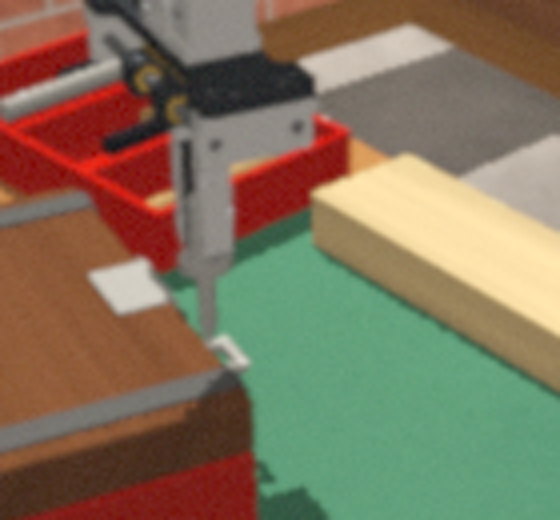

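The pin tip is above the middle of the loop (seen at about (208,330), just before the loop at (230,352)), centred within about 1–2 mm. I lower it.

>>> {"fn": "step_arm", "kwargs": {
  "series": [0,0,-15,0,1,0,0,-15,0,1,0,0,-15,0,1,0,0,-12,0,1,0,0,0,0,1]
}}

```text
clock: 11.58
eef_pos: [622.8, 221.0, 108.1]
eef_rot: [-3.141, -0.002, 2.952]
wrist_force: [-0.3, 0.1, -1.5]
finger_gap: 19.3
finger_force: 40.0
```

No contact yet, with about 6 mm left to go.

>>> {"fn": "step_arm", "kwargs": {
  "series": [0,0,-3,0,1,0,0,-2,0,1,0,0,-1,0,1,0,0,0,0,1]
}}

```text
clock: 12.08
eef_pos: [623.2, 221.1, 103.5]
eef_rot: [3.142, 0.0, 2.952]
wrist_force: [-0.2, -0.9, -2.5]
finger_gap: 19.1
finger_force: 40.0
```

>>> {"fn": "step_arm", "kwargs": {
  "series": [0,0,-1,0,1,0,0,-1,0,1,0,0,0,0,1]
}}

```text
clock: 12.45
eef_pos: [623.3, 221.2, 102.1]
eef_rot: [3.141, 0.001, 2.952]
wrist_force: [-3.3, -1.0, 4.7]
finger_gap: 19.5
finger_force: 40.0
```

Contact: the force rose from -2.5 to +4.7 N. I release slowly, then retreat straight up and back out of view.

>>> {"fn": "step_arm", "kwargs": {
  "series": [0,0,0,0,0.7,0,0,0,0,0.5,0,0,0,0,0.45,0,0,0,0,0.45,0,0,10,0,0.45,0,0,25,0,0.45,0,0,40,0,0.45,0,0,50,0,0.45,0,0,30,0,0.45,-5,-40,0,0,0.45,-5,-40,0,0,0.45,-5,-45,0,0,0.45,-5,-45,0,0,0.45,-5,-45,0,0,0.45,-5,-45,0,0,0.45,-5,-45,0,0,0.45,-5,-45,0,0,0.45,0,0,0,0,0.45]
}}

```text
clock: 14.7
eef_pos: [582.8, -131.3, 257.1]
eef_rot: [-3.141, 0.001, 2.948]
wrist_force: [-0.3, 1.2, -0.5]
finger_gap: 52.1
finger_force: 0.0
```

Run:
```python
from h import *
s=manip.read_state();print(s["clock"],s["eef_pos"])
L=[]
for n in("side","top"):
    p,d,i=cam(n);P=cloud(d,i);pi=p.astype(int);g=(pi.max(2)-pi.min(2)<45)&(pi.max(2)>45)
    a=P[...,:2]-[598,226];o=a@[.982,-.19];t=a@[.19,.982];Z=P[...,2]
    for z in range(56,126,6):
        k=g&(o>-5)&(o<60)&(abs(t)<40)&(abs(Z-z)<3)
        if k.sum()>2: print(n,z,k.sum(),"o",np.percentile(o[k],[3,50,97]).round(1),"t",np.percentile(t[k],[3,50,97]).round(1))
    c=p[100:210,190:310] if n=="side" else p[110:220,80:200]
    L.append(cv2.resize(c,None,fx=3.3,fy=3.3,interpolation=2))
cv2.imwrite("pics/z.png",np.hstack(L))
```

```text
14.7 [ 582.77849508 -131.31983502  257.09556627]
side 62 7 o [36.4 40.3 43. ] t [-18.6 -16.2  -9.5]
side 68 14 o [29.1 39.2 43.2] t [-20.3 -13.7  -4.5]
side 74 16 o [25.7 33.8 41. ] t [-18.2  -9.7   2.7]
side 80 10 o [21.8 26.8 32. ] t [-12.   -9.   -6.9]
side 86 13 o [19.1 25.1 33.3] t [-11.6  -8.4  -5. ]
side 92 14 o [16.7 22.3 30.9] t [-12.7  -9.1  -1.9]
side 98 19 o [15.9 24.6 33.8] t [-11.1  -7.2  -1.8]
side 104 13 o [17.2 22.8 32.8] t [-10.7  -8.8  -2.7]
side 110 28 o [16.3 23.7 31.9] t [-10.8  -6.7   5.4]
side 116 12 o [ 0.3 25.3 31.7] t [-27.   -4.5   5.8]
top 62 21 o [ 9.9 32.9 46.6] t [-17.3 -16.6  12.6]
top 68 91 o [ 7.6 25.3 46. ] t [-17.8 -13.6  14.8]
top 74 128 o [10.6 21.7 41.7] t [-16.   -6.1  12.8]
top 80 17 o [ 9.2 21.6 31.7] t [-18.3  -7.6  -0.9]
top 86 15 o [ 8.  23.4 34.1] t [-20.3  -7.4   0.5]
top 92 13 o [ 7.  23.8 32.4] t [-21.2  -8.4  -4.8]
top 98 16 o [ 0.3 21.2 32.3] t [-27.4  -8.    0.2]
top 104 23 o [-0.5 21.7 32.8] t [-27.8  -7.9  -1.7]
top 110 31 o [-1.  23.2 35. ] t [-27.9  -6.1   5.2]
top 116 75 o [19. 27. 35.] t [-8.2 -0.4  8.1]
top 122 73 o [-2.2 -0.1  2.1] t [-27.8  -1.9  26. ]
```

View pics/z.png

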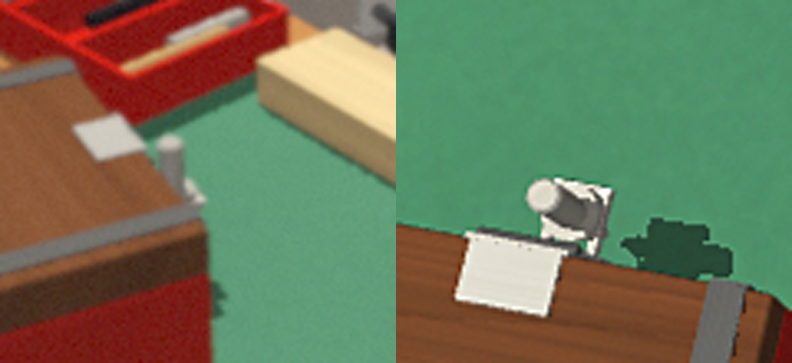

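The pin stands upright with its collar on the loop (top at z≈115, collar at z≈74). Neither camera can see the chest's front, so I check that the hasp is truly shut. I press its side rail low down, beside the staple and clear of the pin.

>>> {"fn": "step_arm", "kwargs": {
  "series": [5,40,0,0,1,5,40,0,0,1,5,40,0,0,1,5,40,0,0,1,5,40,0,0,1,5,40,0,0,1,5,40,0,0,1,5,37,0,0,1,0,0,-20,0,1,0,0,0,0,1,0,0,0,0,1]
}}

```text
clock: 16.18
eef_pos: [623.2, 188.6, 237.4]
eef_rot: [3.141, 0.001, 2.952]
wrist_force: [-0.1, -0.6, -0.1]
finger_gap: 0.6
finger_force: 0.0
```

>>> {"fn": "step_arm", "kwargs": {
  "series": [0,-2,-40,0,1,0,0,-40,0,1,0,0,-30,0,1,0,0,-25,0,1,0,0,-20,0,1,0,0,-12,0,1,0,0,0,0,1,-5,1,0,0,1,-5,1,0,0,1,0,0,0,0,1]
}}

```text
clock: 17.42
eef_pos: [613.0, 188.4, 70.0]
eef_rot: [3.141, 0.001, 2.952]
wrist_force: [0.0, -0.8, -0.1]
finger_gap: 0.3
finger_force: 0.0
```

>>> {"fn": "step_arm", "kwargs": {
  "series": [-3,0.6,0,0,1,-2,0.4,0,0,1,-2,0.4,0,0,1,-2,0.4,0,0,1,0,0,0,0,1]
}}

```text
clock: 18.05
eef_pos: [604.1, 190.0, 69.5]
eef_rot: [-3.142, 0.0, 2.952]
wrist_force: [-0.9, -0.1, -0.2]
finger_gap: 0.9
finger_force: 0.0
```

>>> {"fn": "step_arm", "kwargs": {
  "series": [-1,0.2,0,0,1,-1,0.2,0,0,1,-1,0.2,0,0,1,0,0,0,0,1]
}}

```text
clock: 18.55
eef_pos: [601.7, 190.4, 69.5]
eef_rot: [3.141, 0.001, 2.952]
wrist_force: [5.9, -0.7, -3.4]
finger_gap: 0.3
finger_force: 2.8
```

Contact comes at the same depth as the first press, 35 mm higher up, so the hasp is flat. One last firm nudge, then I retreat and hand in.

>>> {"fn": "step_arm", "kwargs": {
  "series": [-1,0.2,0,0,1,0,0,0,0,1,5,-1,0,0,1,10,-2,0,0,1,0,-2,20,0,1,0,0,40,0,1,0,0,50,0,1,0,0,50,0,1,0,-40,20,0,1,0,-45,0,0,1,0,-45,0,0,1,0,-45,0,0,1,0,-45,0,0,1,0,-45,0,0,1,0,0,0,0,1]
}}

```text
clock: 20.42
eef_pos: [614.8, -81.9, 250.7]
eef_rot: [-3.141, 0.001, 2.948]
wrist_force: [-0.2, 0.7, 0.5]
finger_gap: 0.5
finger_force: 0.0
```

Run:
```python
from h import *
p,d,i=cam("top");P=cloud(d,i);a=P[...,:2]-[598,226];o=a@[.982,-.19];t=a@[.19,.982]
k=(abs(P[...,2]-115)<4)&(o>14)&(o<42)&(abs(t)<16);print("pin top",k.sum(),o[k].mean(),t[k].mean(),P[k][:,2].mean())
s=manip.read_state();print(s["clock"],s["eef_pos"],s["wrist_force"])
if k.sum()>50: print(manip.sign_off())
```

```text
pin top 91 26.814899478169735 -0.49946513920629915 114.09217836040425
20.475 [615.00079155 -80.18910538 250.62643346] [ 0.18937164  1.29699575 -0.08070771]
the job is handed in; nothing more can be done
None
```

The hasp is shut and the locking pin stands released in the staple with its collar on the loop; I handed the job in at about 20.5 s, and the blue and purple look-alikes toppled at the start without the robot near them.

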